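# Set hanging tweezers to the marked gap and hold

## Robot

A 6-joint arm with a two-finger parallel gripper is mounted at the origin on the work surface. World frame = base frame: x ahead of the robot, y to its left, z up, the work surface at z = 0. Lengths are in m, angles in rad, forces in N, time in s.
With the tool pointing down it reaches from about 0.275 to 0.725 m from the base axis. Payload 15.9 kg.
Tool frame: the origin (TCP) lies at the very end of the fingers, on their centre line; the grasp point (between the pads) lies 19 mm behind it (tcp_to_grasp is the distance from the TCP to the grasp point, in m); z points along the fingers, y is the direction in which the jaws open and shut (so a half turn about z gives the same grasp; the last joint's range is limited). The gripper opens to 85 mm and grips with 20 to 120 N. Pads are 22 mm wide; open, the fingers measure 114 mm over their backs; the gripper's body (76 mm by 85 mm) begins 54 mm behind the grasp point. The pads swing forward as they close: fully open they stand 13 mm farther back than shut.
Start: joints at [1.266, 0.213, -0.034, 1.323, 0, 1.571], TCP at [0.15, 0.477, 0.196] pointing down, gripper open.
Joint ranges: [-2.98, 2.98], [-0.74, 1.72], [-1.14, 1.35], [-2.1, 2.04], [-1.57, 1.44], [-3.14, 3.14]. Speed limits (rad/s): [1.89, 1.89, 2.39, 2.57, 3.14, 3.14].

## Interface

Orientations are given as a 3x3 rotation matrix whose columns are the frame's x, y, z axes.
In Python, from workcell import * gives the robot as it stands.
- The arm moves only by the tool step_arm, never from a script. Its argument "moves" is a list of rows, each an object with "dr": the turn, a rotation vector about the tool's x, y, z in units of 10 degrees (1.0 is 10 degrees), a list of three; "dp": the shift along the tool's x, y, z in cm, a list of three; "gripper": the finger opening in cm, from 0 to 8.54. In form: [{"dr": [wx, wy, wz], "dp": [dx, dy, dz], "gripper": gripper}, ...]. A call has exactly 8 rows; each row shifts and turns the pose as measured when the row begins, along the tool's axes as they then stand; what a row does not reach is not made up. A row lasts 1/8 s, in which the tool goes at most 62.5 mm and 10.7 degrees, less where a joint would pass 70% of its speed; a pose out of reach is approached as far as the arm can. A call with a gripper value outside its range is refused whole. The fingers move at their own pace and stop on an object; "newtons" is the grip in N (left out, the last holds). Time passes only in rows, so rows that do not move let the fingers close, or fill a call up. It gives the time, the measured TCP pose, the force and the opening at its end, in the units of the state.
- sense(): the state, without advancing time (a new reading comes with each control period).
- read_camera(name): name is "scene" or "top" or "wrist"; returns a dict with "image" (384x512x3 uint8, blue, green, red), "fx", "fy", "cx", "cy" (pixels), "R" (3x3) and "t" (3): a world point X has camera coordinates R X + t; the wrist camera has in their place "mount" (4x4, takes a point from camera to tool coordinates, whose origin is the TCP and whose axes are the flange's). Camera axes: x right, y down, z forward; pixel columns grow to the right and rows downward; lengths in m; the calibration is good to about 2 mm. A picture is of the moment at which its call begins: read the wrist's pose just before it. There is no depth.
- close_job(): hands the job in, once; it reports no verdict.
The state is a dict: "t": time; "q": joint angles; "joint_vel": joint speeds; "joint_efforts": joint torques, N m; "position": TCP position; "eef_rot": TCP orientation; "wrist_force": force on the tool from outside, world axes, zero at the start; "torque": the same for the moment, N m; "finger_gap": opening from 0.0 (shut) to 1.0 (fully open).
Only numpy, scipy, OpenCV 4.12 (cv2) and the standard library are available. Lean on these libraries where they do the work, as an engineer would, in place of code of your own. Each camera call takes 0.05 s, during which the arm holds its last target.

## Task

Lift the sprung tweezers up and off their hook, carry them tips down to the aluminium gauge block, and squeeze them until the gap between the tips is the 12 mm marked by the two black lines: one tip just above each line (within about a centimetre), not touching the block. Never pinch the tips shut, and leave the other things on the mat where they are. Finish while holding the tweezers steady there at that gap; do not put them down.

Things in the scene. Friction and masses are not known exactly. Their poses are not given: they have to be found in the camera images.
- tweezers: Large steel sprung tweezers, 50 to 100 g, hanging tips down by a wire eye (22 mm inside, 30 mm outside diameter). Origin: the eye's centre. The hook runs through the eye along y; +z runs from the tips up to the eye; the two arms lie on the +y and -y sides and are squeezed along y. They hinge at z = -22 mm and end in tips at z = -180 mm. Tip gap 30 mm when open.
- grip_mid (a point): Midway between the tweezers' two flat ribbed rubber finger grips, 105 mm below the eye's centre; axes as the tweezers. Each grip is 28 mm long (z), 14 mm wide (x). Width over the grips: 33.5 mm open, 24 mm at a 12 mm tip gap (tip gap = 12 mm + 1.9 x (width - 24 mm)). Coming from the tweezers' -x side, fingers tilted 35 to 45 degrees from straight down, the gripper clears the hook.
- tip_mid (a point): Point on the tweezers' axis 180 mm below the eye's centre, midway between the tips; axes as the tweezers.
- tip_l (a point): Inner face of the tip on the tweezers' +y side, at the end of the arm. The tip is 4 mm thick in y and 5 mm wide in x.
- tip_r (a point): Inner face of the tip on the tweezers' -y side; the tip gap is the distance between tip_l and tip_r.
- leaf_l (a joint): Angle (rad) by which each arm of the tweezers is squeezed in (both move alike): 0 open (30 mm gap), 0.057 at a 12 mm gap, 0.093 nearly shut; gap = 30 mm - 316 mm x angle. The spring pushes back at the grips with about 2.5 N a side when open and 6 N at a 12 mm gap, so the opening of the fingers sets the gap.
- stand: Fixed hook stand. Origin: on the work surface right below where the tweezers hang. 12 mm round column, 250 mm high, 100 mm to the stand's +y, on an 80 x 80 x 12 mm dark steel foot. The hook, a 6 mm wire 240 mm up, runs level from the column along -y to y = -12 mm, then turns up 8 mm over its last 12 mm. It passes over the tweezers' arms, in their plane.
- hook_tip (a point): End of the hook's upturned tip, on the stand, at its y = -24 mm, 248 mm above the surface. To free the tweezers raise them 12 mm (over 9, under 15), then draw them towards the stand's -y by 45 mm or more.
- gauge: Fixed aluminium gap gauge block, 70 (x) x 60 (y) x 20 mm high, origin under its centre. On its top two black lines, 4 mm wide and 52 mm long, run along x at y = +8 and -8 mm: 12 mm between their inner edges.
- gauge_mark (a point): Centre of the gauge block's top face, midway between the two lines; axes as the gauge.
- weight: Bystander, loose: brass cylinder weight, 44 mm across, 35 mm high; origin under its centre.
- seal: Bystander, loose: round reddish wax seal, 52 mm across, 9 mm high; origin under its centre.
- brush: Bystander, loose: brush lying flat, 160 mm long; origin at its middle underside.
- jar: Bystander, loose: glass jar with metal cap, 60 mm across, 75 mm high; origin under its centre.
- spatula: Bystander, loose: spatula lying flat, 180 mm long; origin at its middle underside.
- loupe: Bystander, loose: black standing loupe, 48 mm across, 40 mm high; origin under its centre.
Things that resemble listed ones, but are neither listed nor needed, are in the scene too. Of the things shaped like the gauge, the aluminium one is meant. What is shaped like the stand but pink is not meant.

How it is judged:
By the outcome, as a careful person would: the job done as asked, in the order asked, and still so for the second after the job is handed in, while the arm keeps its last pose, push and grip.
It also fails if it takes over 38 s, if anything falls off the work surface, if the arm or the gripper's body presses on something with over 40 N, if the wrist force passes 120 N, or if a joint passes its speed limit or range.

## Working session

There is one attempt and no reset: what is moved stays moved. The work goes in short steps, Python scripts to look and compute and a tool call to move; the robot and the scene stay as the last step left them, time stands still between calls to the robot, and variables do not carry over. Pictures are saved under pics/ and viewed, and the job is handed in when it is done.

Besides the shell and the picture viewer there is one more tool, called after "Call:" in YAML: its name, and indented under it one key for each argument. step_arm: Moves the arm, as the interface text tells. Its arguments: {"type":"object","properties":{"moves":{"type":"array","items":{"type":"object","properties":{"dr":{"type":"array","items":{"type":"number"}},"dp":{"type":"array","items":{"type":"number"}},"gripper":{"type":"number"}}}},"newtons":{"type":"number"}},"required":["moves"]}

```bash
mkdir -p pics; ls; python3 - <<'E'
from workcell import *
import cv2,pickle
s=sense();print(s)
d={}
for n in("scene","top","wrist"):
    c=read_camera(n);d[n]=c;cv2.imwrite(f"pics/{n}0.png",c["image"]);print(n,{k:v for k,v in c.items() if k!="image"})
pickle.dump(d,open("cams.pkl","wb"))
E
```

```text
pics
{'t': 0.0, 'q': array([ 1.26600952e+00,  2.13356699e-01, -3.50502326e-02,  1.32350639e+00,
        1.18874863e-05,  1.57082434e+00]), 'joint_vel': array([-8.46352249e-04,  6.18133015e-04, -2.67787982e-05, -9.63020654e-04,
       -1.74889879e-03,  1.92423570e-03]), 'joint_efforts': array([ 4.51726170e-03, -6.86156631e+01,  4.87120521e+01,  1.75385771e-02,
        3.44991086e-04, -2.48613770e-07]), 'position': array([0.14992686, 0.47659414, 0.19501943]), 'eef_rot': array([[-9.53902541e-01,  3.00116349e-01, -3.46538151e-04],
       [ 3.00116549e-01,  9.53901950e-01, -1.06194557e-03],
       [ 1.18561897e-05, -1.11699441e-03, -9.99999376e-01]]), 'wrist_force': array([ 0.19366895, -0.09152807, -0.84872777]), 'torque': array([ 0.02330488, -0.04965565,  0.01687167]), 'finger_gap': 1.0021596945391797}
scene {'fx': 465.0472348832226, 'fy': 465.0472348832226, 'cx': 253.14716851320253, 'cy': 187.71141437514638, 'R': array([[-0.46392473,  0.8858195 , -0.0098821 ],
       [ 0.49855722,  0.25185286, -0.82946419],
       [-0.73226672, -0.38973574, -0.55847248]]), 't': array([ 0.29315954, -0.16729878,  1.87062184])}
top {'fx': 412.68856062262444, 'fy': 412.68856062262444, 'cx': 248.5573088507014, 'cy': 199.65598475938802, 'R': array([[ 0.01817047, -0.99980697,  0.00747377],
       [-0.99719812, -0.01866456, -0.07243999],
       [ 0.0725655 , -0.00613656, -0.99734477]]), 't': array([-0.03070437,  0.63523827,  1.1921021 ])}
wrist {'fx': 315.0687613361135, 'fy': 315.0687613361135, 'cx': 255.65677821776382, 'cy': 187.76023455384228, 'mount': array([[-1.25195261e-03, -9.52691579e-01, -3.03936158e-01,
         7.85081799e-02],
       [ 9.99998356e-01, -7.94015093e-04, -1.63027350e-03,
        -1.06195846e-03],
       [ 1.31181794e-03, -3.03937699e-01,  9.52691007e-01,
        -1.78585014e-01],
       [ 0.00000000e+00,  0.00000000e+00,  0.00000000e+00,
         1.00000000e+00]])}
```

View pics/scene0.png

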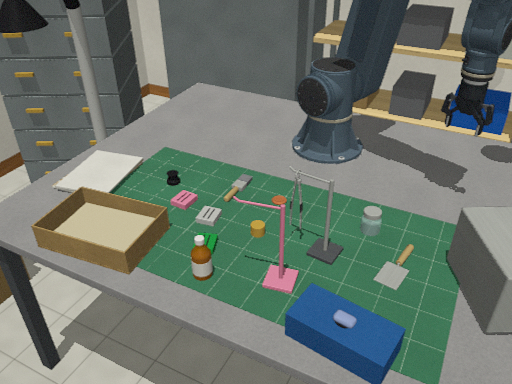

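View pics/top0.png

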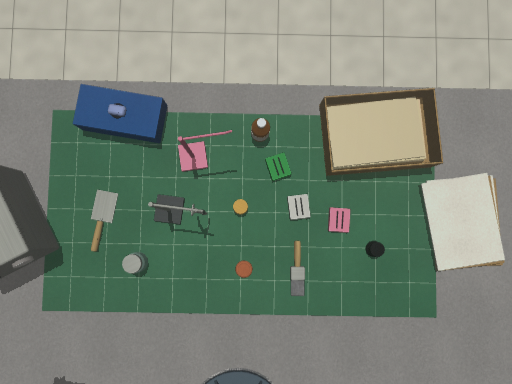

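View pics/wrist0.png

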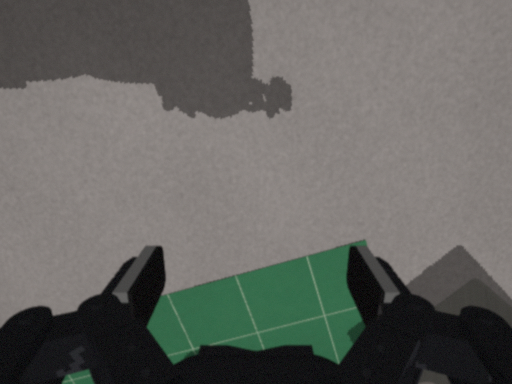

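The scene view shows a dark stand with a hook at (325,250) in the scene image and (169,209) in the top image, and a pink one at top (193,155). There are three gauge-shaped blocks in the top image: grey-white at (299,207), pink at (340,220) and green at (278,167). The grey-white one is the aluminium gauge. I'll enlarge the crops to confirm.

```bash
python3 - <<'E'
import cv2,pickle
d=pickle.load(open("cams.pkl","rb"))
a=d["top"]["image"]
cv2.imwrite("pics/topA.png",cv2.resize(a[180:260,140:230],None,fx=7,fy=7,interpolation=cv2.INTER_CUBIC))
cv2.imwrite("pics/topB.png",cv2.resize(a[150:240,260:355],None,fx=6,fy=6,interpolation=cv2.INTER_CUBIC))
a=d["scene"]["image"]
cv2.imwrite("pics/scA.png",cv2.resize(a[160:270,230:350],None,fx=5,fy=5,interpolation=cv2.INTER_CUBIC))
E
```

```text
(no output)
```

View pics/topA.png

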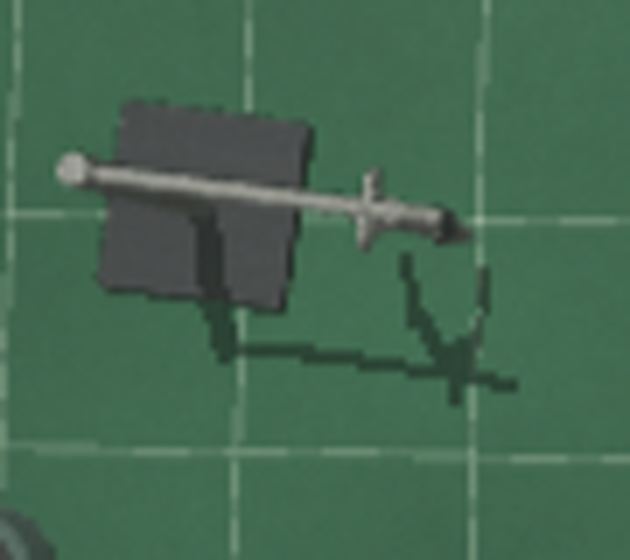

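View pics/topB.png

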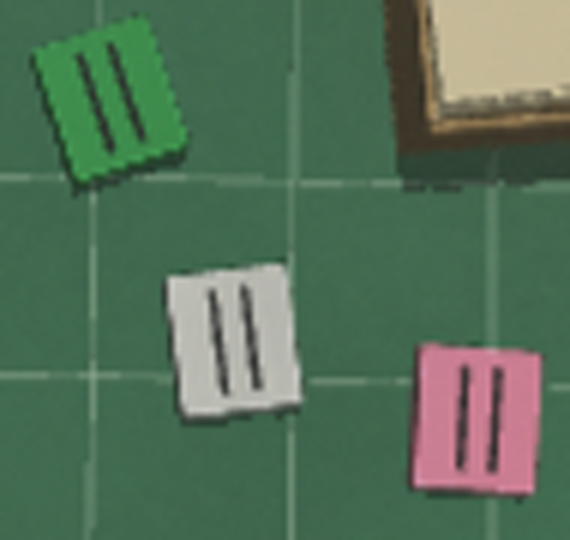

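View pics/scA.png

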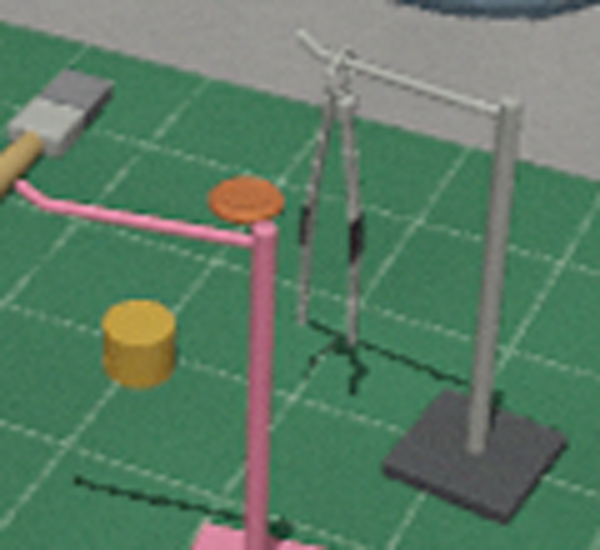

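```bash
cat > h.py <<'E'
import numpy as np,pickle
def back(c,uv,z):
    d=c["R"].T@np.array([(uv[0]-c["cx"])/c["fx"],(uv[1]-c["cy"])/c["fy"],1.]); o=-c["R"].T@c["t"]
    return o+d*(z-o[2])/d[2]
def proj(c,X):
    p=c["R"]@np.asarray(X)+c["t"]; return np.array([c["fx"]*p[0]/p[2]+c["cx"],c["fy"]*p[1]/p[2]+c["cy"]])
E
python3 - <<'E'
from h import *
np.set_printoptions(precision=4,suppress=True)
d=pickle.load(open("cams.pkl","rb"));T=d["top"];S=d["scene"]
A=lambda u,v:(140+(u+.0)/7-.43,180+v/7-.43)
B=lambda u,v:(260+u/6-.42,150+v/6-.42)
C=lambda u,v:(230+u/5-.4,160+v/5-.4)
col=back(T,A(72,170),.25);ring=back(T,A(370,208),.243);tip=back(T,A(470,236),.248)
print("col",col,"ring",ring,"tip",tip)
u=(col-tip)[:2];print(np.linalg.norm(u),np.degrees(np.arctan2(u[1],u[0])))
print("scene tip",back(S,C(300,36),.248),"col",back(S,C(510,105),.25), "eye",back(S,C(342,68),.236))
f=np.array([back(T,A(*p),.012) for p in[(125,100),(313,122),(285,312),(98,285)]]);print("foot",f.mean(0),np.degrees(np.arctan2(*(f[0]-f[1])[1::-1])),np.degrees(np.arctan2(*(f[3]-f[2])[1::-1])))
g=np.array([back(T,B(*p),.02) for p in[(165,278),(285,263),(300,402),(183,417)]]);print("gauge",g.mean(0),np.linalg.norm(g-np.roll(g,1,0),axis=1))
l=[back(T,B(*p),.02) for p in[(212,290),(226,393),(244,286),(258,388)]];print("lines",np.mean(l,0),[np.degrees(np.arctan2(*(a-b)[1::-1])) for a,b in((l[0],l[1]),(l[2],l[3]))])
# base of column in scene
print("colbase",back(S,C(478,452),.012))
print("tips px->", back(S,C(303,320),.055),back(S,C(352,343),.055))
E
```

```text
col [0.6047 0.2178 0.25  ] ring [0.594  0.1169 0.243 ] tip [0.5848 0.0818 0.248 ]
0.13746424235808918 81.66405394509138
scene tip [0.5877 0.0916 0.248 ] col [0.6046 0.2177 0.25  ] eye [0.5897 0.1179 0.236 ]
foot [0.605  0.2164 0.012 ] 84.38082368901459 82.84858455122306
gauge [ 0.6193 -0.1666  0.02  ] [0.0689 0.0597 0.0688 0.058 ]
lines [ 0.6196 -0.1675  0.02  ] [np.float64(8.30756345379426), np.float64(8.329516523287703)]
colbase [0.6038 0.2192 0.012 ]
tips px-> [0.5881 0.1009 0.055 ] [0.5949 0.135  0.055 ]
```

```bash
cat >> h.py <<'E'
from scipy.spatial.transform import Rotation as Ro
def unit(a): a=np.asarray(a,float); return a/np.linalg.norm(a)
def toolR(yaw_y,tilt):
    """yaw_y: direction (deg) of tweezers +y; tool tilted towards tweezers +x"""
    a=np.radians(yaw_y); y=np.array([np.cos(a),np.sin(a),0]); x=np.array([np.sin(a),-np.cos(a),0])
    t=np.radians(tilt); z=np.sin(t)*x-np.cos(t)*np.array([0,0,1]); return np.column_stack([np.cross(y,z),y,z])
def rows(s,p,R,n):
    """n equal steps from the state to pose (p,R): rounded dp [cm], dr [10 deg]"""
    P=s["position"];Q=s["eef_rot"];rv=Ro.from_matrix(Q.T@R).as_rotvec()
    print("dist mm",np.round((p-P)*1000,1),"rot deg",np.round(np.degrees(rv),1))
    cp=P;cQ=Q
    for i in range(n):
        tp=P+(p-P)*(i+1)/n; tR=Q@Ro.from_rotvec(rv*(i+1)/n).as_matrix()
        dp=np.round(cQ.T@(tp-cp)*100,2); dr=np.round(np.degrees(Ro.from_matrix(cQ.T@tR).as_rotvec())/10,2)
        print("dp",dp.tolist(),"dr",dr.tolist())
        cp=cp+cQ@dp/100; cQ=cQ@Ro.from_rotvec(np.radians(dr*10)).as_matrix()
def grip_state(s,gp=.019):
    print("t",s["t"],"tcp",np.round(s["position"],4),"grasp",np.round(s["position"]-gp*s["eef_rot"][:,2],4),"F",np.round(s["wrist_force"],1),"open mm",round(s["finger_gap"]*85.4,2))
E
python3 - <<'E'
from h import *
from workcell import *
R=toolR(83.5,40);g=np.array([.5934,.1184,.127]);z=R[:,2]
rows(sense(),g+.019*z-.15*z,R,12)
E
```

```text
dist mm [ 359.8 -348.8   32.2] rot deg [ -3.9 -39.9 -10.5]
dp [-3.73, -1.87, -0.27] dr [-0.03, -0.33, -0.09]
dp [-3.71, -1.93, -0.06] dr [-0.03, -0.33, -0.08]
dp [-3.69, -1.99, 0.14] dr [-0.04, -0.34, -0.09]
dp [-3.63, -2.04, 0.35] dr [-0.03, -0.33, -0.09]
dp [-3.58, -2.1, 0.54] dr [-0.03, -0.33, -0.09]
dp [-3.51, -2.16, 0.73] dr [-0.03, -0.33, -0.08]
dp [-3.43, -2.21, 0.92] dr [-0.04, -0.34, -0.09]
dp [-3.33, -2.27, 1.11] dr [-0.03, -0.33, -0.09]
dp [-3.23, -2.33, 1.28] dr [-0.03, -0.33, -0.09]
dp [-3.11, -2.39, 1.46] dr [-0.03, -0.33, -0.08]
dp [-3.0, -2.44, 1.62] dr [-0.04, -0.34, -0.09]
dp [-2.85, -2.49, 1.77] dr [-0.03, -0.33, -0.09]
```

Call:
step_arm:
  moves:
    - {"dp":[-3.7,-1.9,-0.3],"dr":[0,-0.33,-0.09],"gripper":6.5}
    - {"dp":[-3.7,-1.9,-0.1],"dr":[-0.04,-0.33,-0.09],"gripper":6.5}
    - {"dp":[-3.7,-2.0,0.1],"dr":[-0.04,-0.33,-0.09],"gripper":6.5}
    - {"dp":[-3.6,-2.0,0.35],"dr":[-0.03,-0.33,-0.09],"gripper":6.5}
    - {"dp":[-3.6,-2.1,0.55],"dr":[-0.03,-0.33,-0.09],"gripper":6.5}
    - {"dp":[-3.5,-2.2,0.75],"dr":[-0.03,-0.33,-0.09],"gripper":6.5}
    - {"dp":[-3.4,-2.2,0.9],"dr":[-0.04,-0.33,-0.09],"gripper":6.5}
    - {"dp":[-3.3,-2.3,1.1],"dr":[-0.03,-0.33,-0.09],"gripper":6.5}
  newtons: 25

```text
t: 1.15
position: [0.3952, 0.2385, 0.2186]
eef_rot: [[-0.876, 0.166, 0.452], [0.149, 0.986, -0.071], [-0.458, 0.005, -0.889]]
wrist_force: [0.4, 0.5, 0.9]
finger_gap: 0.761
```

```bash
python3 - <<'E'
from h import *
from workcell import *
R=toolR(83.5,40);g=np.array([.5934,.1184,.127]);z=R[:,2]
s=sense();grip_state(s);rows(s,g+.019*z-.13*z,R,8)
E
```

```text
t 1.15 tcp [0.3952 0.2385 0.2186] grasp [0.3866 0.2399 0.2355] F [0.4 0.5 0.9] open mm 65.02
dist mm [ 127.3 -112.    -6.6] rot deg [ -1.4 -12.8  -2.7]
dp [-1.57, -1.12, 0.89] dr [-0.02, -0.16, -0.03]
dp [-1.53, -1.13, 0.93] dr [-0.02, -0.16, -0.04]
dp [-1.5, -1.14, 0.98] dr [-0.01, -0.16, -0.03]
dp [-1.47, -1.15, 1.01] dr [-0.02, -0.16, -0.03]
dp [-1.43, -1.17, 1.04] dr [-0.02, -0.16, -0.04]
dp [-1.4, -1.17, 1.08] dr [-0.02, -0.16, -0.03]
dp [-1.35, -1.19, 1.12] dr [-0.02, -0.16, -0.04]
dp [-1.32, -1.2, 1.15] dr [-0.01, -0.16, -0.03]
```

Tracking is good.

Call:
step_arm:
  moves:
    - {"dp":[-1.6,-1.2,0.9],"dr":[-0.02,-0.16,-0.04],"gripper":6.5}
    - {"dp":[-1.6,-1.2,0.95],"dr":[-0.02,-0.16,-0.04],"gripper":6.5}
    - {"dp":[-1.5,-1.2,1.0],"dr":[-0.02,-0.16,-0.04],"gripper":6.5}
    - {"dp":[-1.5,-1.2,1.0],"dr":[-0.02,-0.17,-0.03],"gripper":6.5}
    - {"dp":[-1.4,-1.2,1.05],"dr":[-0.02,-0.17,-0.04],"gripper":6.5}
    - {"dp":[-1.4,-1.2,1.1],"dr":[-0.02,-0.17,-0.03],"gripper":6.5}
    - {"dp":[-1.35,-1.2,1.1],"dr":[-0.02,-0.17,-0.04],"gripper":6.5}
    - {"dp":[0,0,0],"dr":[0,0,0],"gripper":6.5}

```text
t: 2.15
position: [0.5099, 0.1307, 0.2122]
eef_rot: [[-0.77, 0.116, 0.628], [0.089, 0.993, -0.074], [-0.632, -0.001, -0.775]]
wrist_force: [0.0, -0.2, 0.4]
finger_gap: 0.763
```

```bash
python3 - <<'E'
from h import *
from workcell import *
import cv2
s=sense();grip_state(s)
w=read_camera("wrist")
pickle.dump((s,w),open("w1.pkl","wb"))
cv2.imwrite("pics/w1.png",w["image"]);cv2.imwrite("pics/w1b.png",cv2.resize(w["image"][0:250,150:400],None,fx=2.4,fy=2.4,interpolation=cv2.INTER_CUBIC))
E
```

```text
t 2.15 tcp [0.5099 0.1307 0.2122] grasp [0.4979 0.1321 0.2269] F [ 0.  -0.2  0.4] open mm 65.16
```

View pics/w1.png

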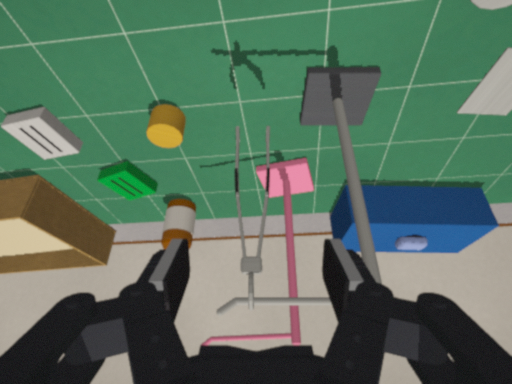

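View pics/w1b.png

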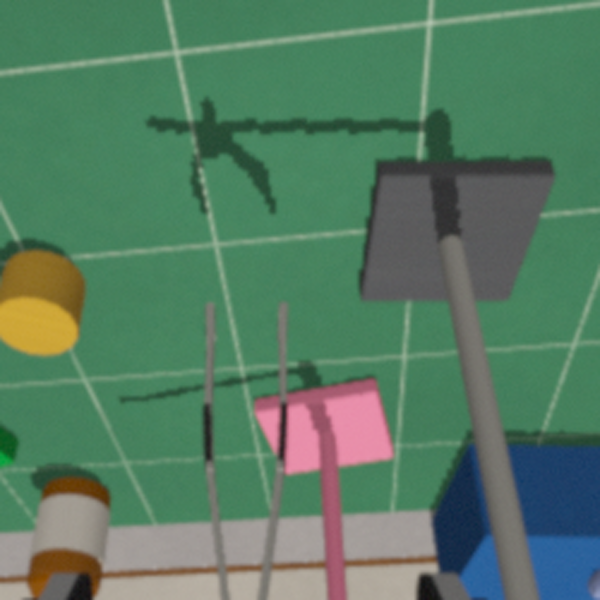

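```bash
cat >> h.py <<'E'
def wproj(s,w,X):
    M=w["mount"]; p=s["eef_rot"].T@(np.asarray(X)-s["position"]); p=M[:3,:3].T@(p-M[:3,3])
    return np.array([w["fx"]*p[0]/p[2]+w["cx"],w["fy"]*p[1]/p[2]+w["cy"]])
E
python3 - <<'E'
from h import *
from scipy.optimize import least_squares
np.set_printoptions(precision=4,suppress=True)
s,w=pickle.load(open("w1.pkl","rb"));d=pickle.load(open("cams.pkl","rb"));S=d["scene"];T=d["top"]
C=lambda u,v:(230+u/5-.4,160+v/5-.4)
W=[((0,-17,-180),(237.6,126.4)),((0,17,-180),(267.6,126.4)),((0,0,-105),(252.25,180))]
SC=[((0,-17,-180),C(303,322)),((0,17,-180),C(352,346)),((0,-16,-105),C(306,225)),((0,16,-105),C(356,238)),((0,0,0),C(342,68))]
def f(x,det=False):
    c,sn=np.cos(x[3]),np.sin(x[3]);o=[]
    for cam,L in((0,W),(1,SC)):
        for l,px in L:
            l=np.array(l)/1000;X=x[:3]+np.array([c*l[0]-sn*l[1],sn*l[0]+c*l[1],l[2]])
            o.append((wproj(s,w,X) if cam==0 else proj(S,X))-np.array(px))
    o.append(proj(T,x[:3]+[0,0,.011])-np.array([192.4,209.3]))
    return np.array(o).ravel()
r=least_squares(f,[.5934,.1184,.232,-.11],loss="soft_l1");print(r.x,np.degrees(r.x[3])+90);print(r.fun.reshape(-1,2))
print("colbase in wrist",wproj(s,w,[.6047,.2178,.012]),"vs 338,99")
E
```

```text
[ 0.5908  0.1163  0.2322 -0.115 ] 83.40985311816598
[[ 0.013  -0.4441]
 [ 0.5733 -0.4434]
 [ 0.099   1.7051]
 [-0.5844  0.359 ]
 [-0.3098 -0.422 ]
 [ 0.0077 -0.7316]
 [-0.1978  0.335 ]
 [-0.7304  1.2567]
 [ 0.1979  1.289 ]]
colbase in wrist [339.404  102.5251] vs 338,99
```

```bash
python3 - <<'E'
from h import *
from workcell import *
R=toolR(83.4,40);g=np.array([.591,.1165,.127]);z=R[:,2]
s=sense();rows(s,g+.019*z,R,6)
E
```

```text
dist mm [ 93.4 -16.1 -99.9] rot deg [-0.1 -0.8  0. ]
dp [-0.17, -0.09, 2.29] dr [-0.0, -0.01, 0.0]
dp [-0.17, -0.08, 2.29] dr [-0.0, -0.02, 0.0]
dp [-0.16, -0.09, 2.28] dr [-0.0, -0.01, 0.0]
dp [-0.15, -0.08, 2.29] dr [-0.0, -0.02, 0.0]
dp [-0.15, -0.09, 2.29] dr [-0.01, -0.01, 0.0]
dp [-0.14, -0.09, 2.29] dr [0.0, -0.01, 0.0]
```

Call:
step_arm:
  moves:
    - {"dp":[-0.2,-0.1,2.0],"dr":[0,-0.02,0],"gripper":6.5}
    - {"dp":[-0.2,-0.1,2.3],"dr":[0,-0.02,0],"gripper":6.5}
    - {"dp":[-0.2,-0.1,2.3],"dr":[0,-0.02,0],"gripper":6.5}
    - {"dp":[-0.15,-0.1,2.3],"dr":[0,-0.02,0],"gripper":6.3}
    - {"dp":[-0.15,-0.1,2.3],"dr":[0,-0.01,0],"gripper":5.8}
    - {"dp":[-0.1,-0.05,1.8],"dr":[0,0,0],"gripper":5.5}
    - {"dp":[0,0,0.7],"dr":[0,0,0],"gripper":5.0}
    - {"dp":[0,0,0],"dr":[0,0,0],"gripper":4.5}

```text
t: 3.2
position: [0.6046, 0.1212, 0.1114]
eef_rot: [[-0.763, 0.112, 0.637], [0.087, 0.994, -0.07], [-0.64, 0.003, -0.768]]
wrist_force: [-0.7, 0.2, 0.9]
finger_gap: 0.528
```

```bash
python3 - <<'E'
from h import *
from workcell import *
import cv2
s=sense();grip_state(s)
w=read_camera("wrist");S=read_camera("scene")
pickle.dump((s,w),open("w2.pkl","wb"))
R=toolR(83.4,40);g=np.array([.591,.1165,.127]);z=R[:,2];rows(s,g+.019*z,R,1)
cv2.imwrite("pics/w2.png",w["image"]);cv2.imwrite("pics/s2.png",cv2.resize(S["image"][130:270,230:380],None,fx=4,fy=4,interpolation=cv2.INTER_CUBIC))
E
```

```text
t 3.2 tcp [0.6046 0.1212 0.1114] grasp [0.5925 0.1225 0.126 ] F [-0.7  0.2  0.9] open mm 45.11
dist mm [-1.4 -6.1  1. ] rot deg [ 0.2 -0.2  0. ]
dp [-0.01, -0.62, -0.12] dr [0.02, -0.02, 0.0]
```

View pics/w2.png

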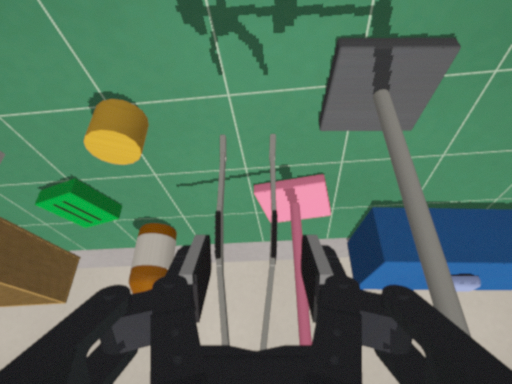

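View pics/s2.png

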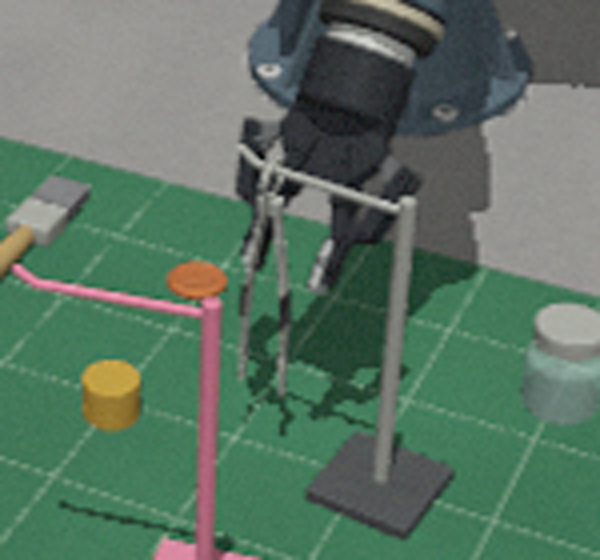

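Call:
step_arm:
  moves:
    - {"dp":[0,-0.35,0],"dr":[0,0,0],"gripper":4.5}
    - {"dp":[0,-0.35,-0.1],"dr":[0,0,0],"gripper":4.5}
    - {"dp":[0,0,0],"dr":[0,0,0],"gripper":4.2}
    - {"dp":[0,0,0],"dr":[0,0,0],"gripper":3.8}
    - {"dp":[0,0,0],"dr":[0,0,0],"gripper":3.4}
    - {"dp":[0,0,0],"dr":[0,0,0],"gripper":3.0}
    - {"dp":[0,0,0],"dr":[0,0,0],"gripper":2.7}
    - {"dp":[0,0,0],"dr":[0,0,0],"gripper":2.6}

```text
t: 4.3
position: [0.6031, 0.1143, 0.1146]
eef_rot: [[-0.761, 0.111, 0.639], [0.088, 0.994, -0.068], [-0.643, 0.004, -0.766]]
wrist_force: [0.0, -0.3, 0.9]
finger_gap: 0.306
```

```bash
python3 - <<'E'
from h import *
from workcell import *
import cv2
s=sense();grip_state(s)
w=read_camera("wrist");S=read_camera("scene")
pickle.dump((s,w,S),open("w3.pkl","wb"))
cv2.imwrite("pics/w3.png",cv2.resize(w["image"][80:330,140:370],None,fx=2.4,fy=2.4,interpolation=cv2.INTER_CUBIC));cv2.imwrite("pics/s3.png",cv2.resize(S["image"][150:240,270:350],None,fx=6,fy=6,interpolation=cv2.INTER_CUBIC))
E
```

```text
t 4.3 tcp [0.6031 0.1143 0.1146] grasp [0.5909 0.1156 0.1291] F [ 0.  -0.3  0.9] open mm 26.12
```

View pics/w3.png

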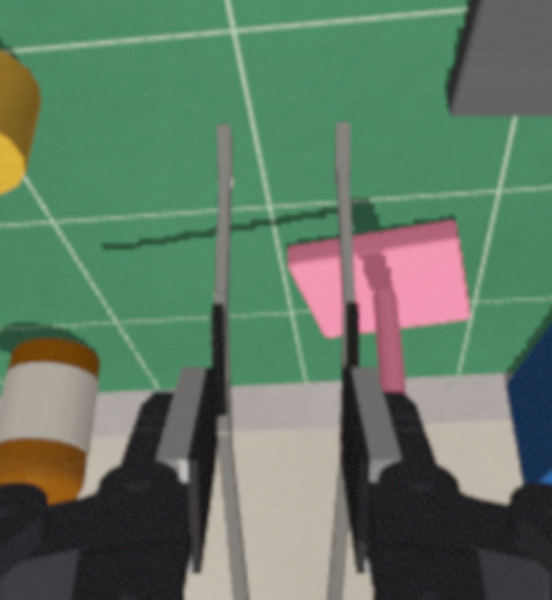

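View pics/s3.png

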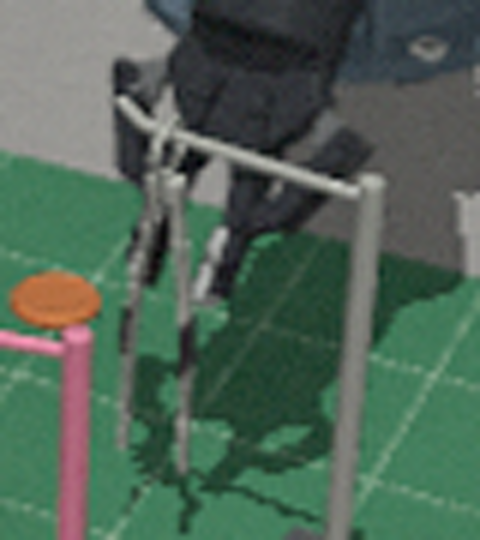

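```bash
python3 - <<'E'
from h import *
import cv2
np.set_printoptions(precision=1,suppress=True)
s,w,S=pickle.load(open("w3.pkl","rb"))
R=s["eef_rot"];p=s["position"]
im=w["image"].copy();im2=S["image"].copy()
a=cv2.resize(im,None,fx=3,fy=3,interpolation=cv2.INTER_CUBIC);b=cv2.resize(im2,None,fx=8,fy=8,interpolation=cv2.INTER_CUBIC)
def mark(X,col):
    for q,k,I in((wproj(s,w,X),3,a),(proj(S,X),8,b)): cv2.circle(I,tuple(int(round((v+.5)*k)) for v in q),3,col,-1)
for y in(-.013,.013):
    mark(p+R@[0,y,0],(0,0,255)); mark(p+R@[0,y,-.019],(0,255,255))
E0=np.array([.5908,.1163,.2322]);yy=np.array([.115,.9934,0])
for y,z in((-.017,-.18),(.017,-.18),(-.0167,-.105),(.0167,-.105)):
    mark(E0+yy*y+[0,0,z],(255,0,255))
cv2.imwrite("pics/m3w.png",a[300:900,450:1050]);cv2.imwrite("pics/m3s.png",b[1250:1850,2200:2800])
E
```

```text
(no output)
```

View pics/m3w.png

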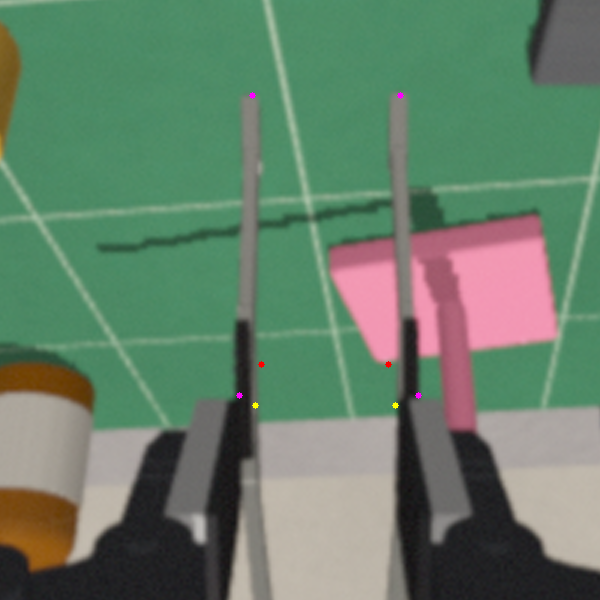

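View pics/m3s.png

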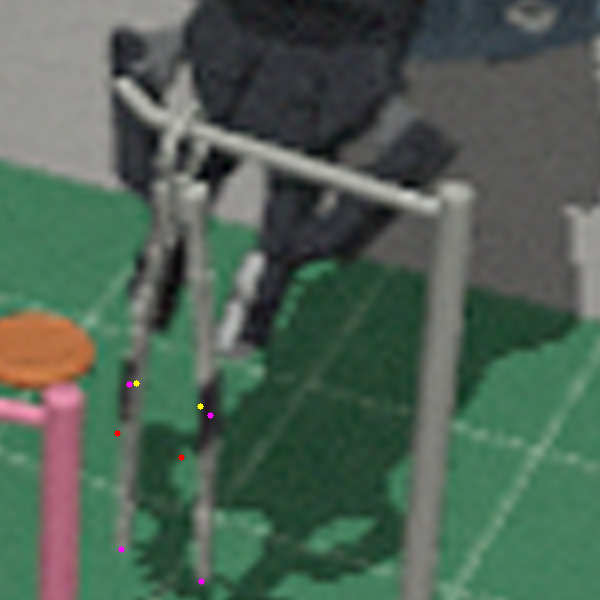

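```bash
python3 - <<'E'
from h import *
np.set_printoptions(precision=1,suppress=True)
s,w,S=pickle.load(open("w3.pkl","rb"))
R=s["eef_rot"];p=s["position"]
for x in(-.011,0,.011):
  for z in(0,-.02,-.03,-.04,-.05,-.06):
    print(x,z,wproj(s,w,p+R@[x,-.013,z]),wproj(s,w,p+R@[x,.013,z]),"scene",proj(S,p+R@[x,-.013,z]),proj(S,p+R@[x,.013,z]))
print("obs wrist crop->full: L inner tip",150+225/3,100+400/3," R",150+412/3,100+400/3)
print("obs scene L tip",(2200+165)/8,(1250+325)/8,"R",(2200+237)/8,(1250+350)/8)
E
```

```text
-0.011 0 [237.  236.9] [278.4 236.9] scene [287.7 209.3] [295.7 212.4]
-0.011 -0.02 [234.9 252.9] [280.8 252.9] scene [290.2 202.7] [298.2 205.7]
-0.011 -0.03 [233.7 262.2] [282.2 262.2] scene [291.4 199.4] [299.5 202.3]
-0.011 -0.04 [232.4 272.7] [283.7 272.7] scene [292.6 196.1] [300.7 199. ]
-0.011 -0.05 [230.9 284.4] [285.5 284.5] scene [293.9 192.8] [301.9 195.6]
-0.011 -0.06 [229.1 297.8] [287.4 297.8] scene [295.1 189.5] [303.2 192.3]
0 0 [236.6 220.8] [278.8 220.8] scene [289.2 209.9] [297.1 212.9]
0 -0.02 [234.5 235.3] [281.3 235.3] scene [291.6 203.3] [299.6 206.2]
0 -0.03 [233.3 243.8] [282.7 243.8] scene [292.8 200. ] [300.8 202.9]
0 -0.04 [231.9 253.3] [284.3 253.4] scene [294.  196.7] [302.  199.6]
0 -0.05 [230.3 264.1] [286.1 264.2] scene [295.3 193.4] [303.3 196.3]
0 -0.06 [228.5 276.4] [288.2 276.4] scene [296.5 190.2] [304.5 193. ]
0.011 0 [236.3 204.1] [279.2 204.1] scene [290.6 210.4] [298.5 213.3]
0.011 -0.02 [234.1 217. ] [281.7 217. ] scene [293.  203.9] [300.9 206.8]
0.011 -0.03 [232.8 224.6] [283.2 224.6] scene [294.2 200.6] [302.2 203.5]
0.011 -0.04 [231.3 233.2] [284.9 233.2] scene [295.4 197.3] [303.4 200.2]
0.011 -0.05 [229.7 242.9] [286.8 242.9] scene [296.6 194.1] [304.6 196.9]
0.011 -0.06 [227.8 253.9] [289. 254.] scene [297.8 190.8] [305.8 193.6]
obs wrist crop->full: L inner tip 225.0 233.33333333333334  R 287.33333333333337 233.33333333333334
obs scene L tip 295.625 196.875 R 304.625 200.0
```

```bash
python3 - <<'E'
import pickle,cv2
s,w,S=pickle.load(open("w3.pkl","rb"))
cv2.imwrite("pics/z3.png",cv2.resize(w["image"][200:384,130:380],None,fx=3.2,fy=3.2,interpolation=cv2.INTER_CUBIC))
E
```

```text
(no output)
```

View pics/z3.png

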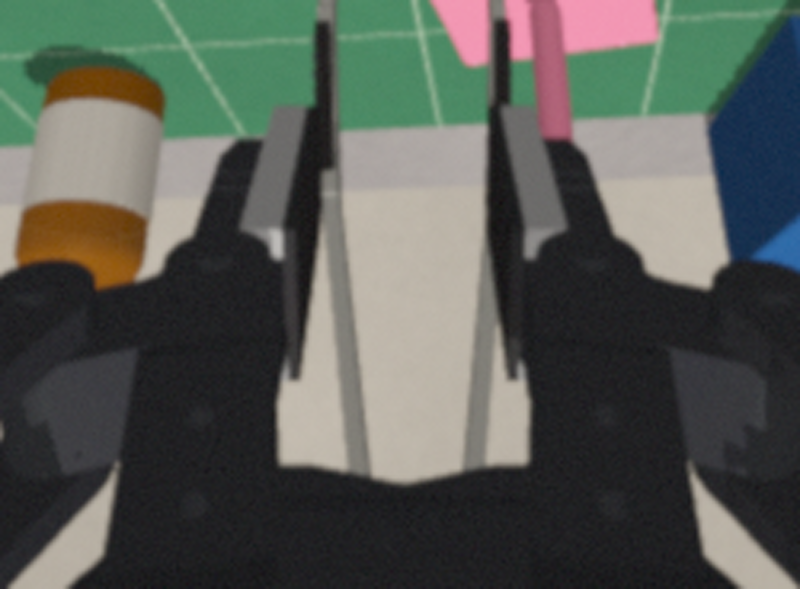

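```bash
python3 - <<'E'
import workcell
for k in dir(workcell):
    if not k.startswith("_"):
        v=getattr(workcell,k); print(k, v if not callable(v) and not isinstance(v,type(workcell)) else type(v))
E
```

```text
PlanningError <class 'type'>
close_job <class 'function'>
read_camera <class 'function'>
sense <class 'function'>
tcp_to_grasp 0.0187
```

The fingers read 26 mm open, but the tips have not closed at all and are still 30 mm apart. Both cameras put the visible finger ends about 38 mm behind the reported TCP. So the fingers are short of the grips. I'll trust the images, open up and advance along the tool z-axis.

Call:
step_arm:
  moves:
    - {"dp":[0,0,0],"dr":[0,0,0],"gripper":5.5}
    - {"dp":[0,0,0],"dr":[0,0,0],"gripper":5.5}
    - {"dp":[0,0,0],"dr":[0,0,0],"gripper":5.5}
    - {"dp":[0,0,0.8],"dr":[0,0,0],"gripper":5.5}
    - {"dp":[0,0,1.0],"dr":[0,0,0],"gripper":5.5}
    - {"dp":[0,0,1.0],"dr":[0,0,0],"gripper":5.5}
    - {"dp":[0,0,0.8],"dr":[0,0,0],"gripper":5.0}
    - {"dp":[0,0,0],"dr":[0,0,0],"gripper":4.5}

```text
t: 5.4
position: [0.6277, 0.1114, 0.0842]
eef_rot: [[-0.762, 0.111, 0.638], [0.088, 0.994, -0.069], [-0.642, 0.004, -0.767]]
wrist_force: [0.2, -0.5, -0.6]
finger_gap: 0.527
```

```bash
cat > look.py <<'E'
import sys
from h import *
from workcell import *
import cv2
n=sys.argv[1]
s=sense();grip_state(s)
w=read_camera("wrist");S=read_camera("scene")
pickle.dump((s,w,S),open(n+".pkl","wb"))
cv2.imwrite(f"pics/{n}w.png",cv2.resize(w["image"][80:330,140:370],None,fx=2.4,fy=2.4,interpolation=cv2.INTER_CUBIC));cv2.imwrite(f"pics/{n}s.png",cv2.resize(S["image"][150:240,270:350],None,fx=6,fy=6,interpolation=cv2.INTER_CUBIC))
E
python3 look.py a4
```

```text
t 5.4 tcp [0.6277 0.1114 0.0842] grasp [0.6156 0.1127 0.0988] F [ 0.2 -0.5 -0.6] open mm 44.98
```

View pics/a4w.png

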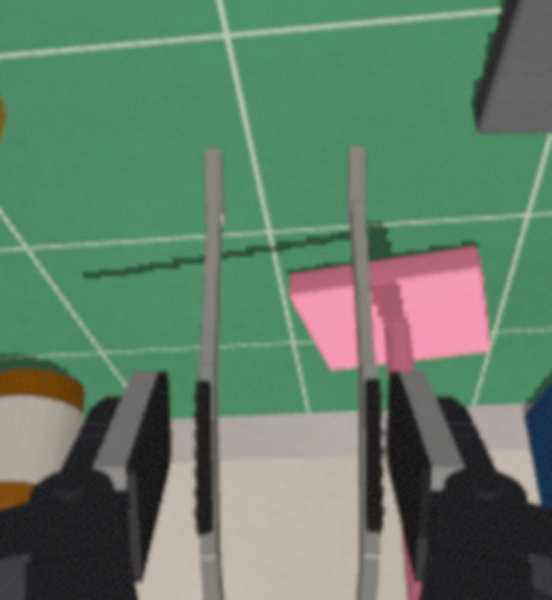

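View pics/a4s.png

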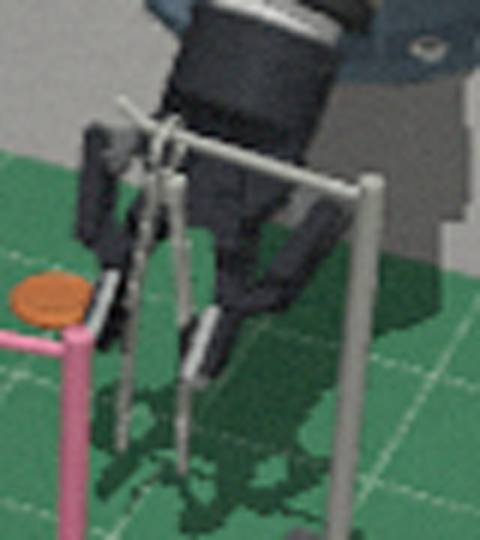

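Call:
step_arm:
  moves:
    - {"dp":[0,0.2,0],"dr":[0,0,0],"gripper":4.2}
    - {"dp":[0,0,0],"dr":[0,0,0],"gripper":3.8}
    - {"dp":[0,0,0],"dr":[0,0,0],"gripper":3.5}
    - {"dp":[0,0,0],"dr":[0,0,0],"gripper":3.2}
    - {"dp":[0,0,0],"dr":[0,0,0],"gripper":3.0}
    - {"dp":[0,0,0],"dr":[0,0,0],"gripper":2.8}
    - {"dp":[0,0,0],"dr":[0,0,0],"gripper":2.7}
    - {"dp":[0,0,0],"dr":[0,0,0],"gripper":2.7}

```text
t: 6.5
position: [0.6279, 0.114, 0.0858]
eef_rot: [[-0.761, 0.111, 0.64], [0.088, 0.994, -0.068], [-0.643, 0.004, -0.766]]
wrist_force: [0.0, -1.4, -0.6]
finger_gap: 0.317
```

```bash
python3 look.py a5
```

```text
t 6.5 tcp [0.6279 0.114  0.0858] grasp [0.6157 0.1153 0.1004] F [ 0.  -1.4 -0.6] open mm 27.09
```

View pics/a5w.png

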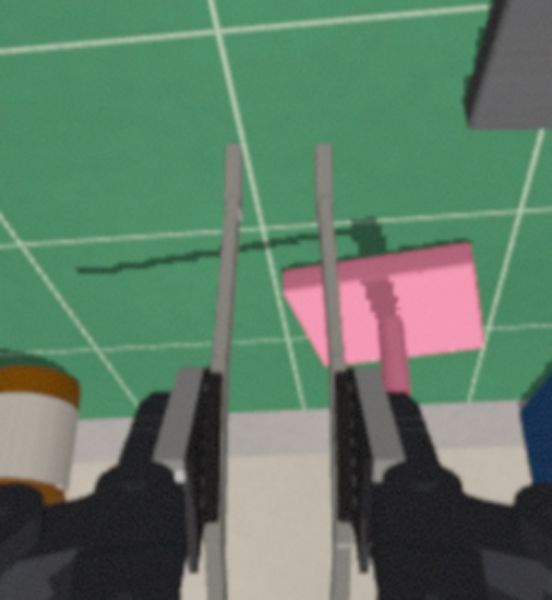

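View pics/a5s.png

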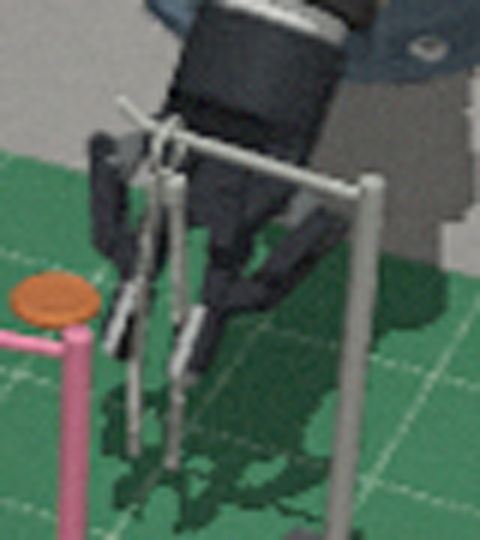

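The tweezers are gripped, with the tip gap at about 17 mm. Next I lift them 12 mm.

Call:
step_arm:
  moves:
    - {"dp":[-0.2,0,-0.23],"dr":[0,0,0],"gripper":2.6}
    - {"dp":[-0.2,0,-0.23],"dr":[0,0,0],"gripper":2.6}
    - {"dp":[-0.2,0,-0.23],"dr":[0,0,0],"gripper":2.6}
    - {"dp":[-0.17,0,-0.2],"dr":[0,0,0],"gripper":2.6}
    - {"dp":[0,0,0],"dr":[0,0,0],"gripper":2.6}
    - {"dp":[0,0,0],"dr":[0,0,0],"gripper":2.6}
    - {"dp":[0,0,0],"dr":[0,0,0],"gripper":2.6}
    - {"dp":[0,0,0],"dr":[0,0,0],"gripper":2.6}

```text
t: 7.6
position: [0.628, 0.1139, 0.0984]
eef_rot: [[-0.761, 0.111, 0.64], [0.088, 0.994, -0.068], [-0.643, 0.004, -0.766]]
wrist_force: [0.3, -0.1, -0.5]
finger_gap: 0.305
```

```bash
python3 look.py a6
```

```text
t 7.6 tcp [0.628  0.1139 0.0984] grasp [0.6158 0.1152 0.113 ] F [ 0.3 -0.1 -0.5] open mm 26.03
```

View pics/a6w.png

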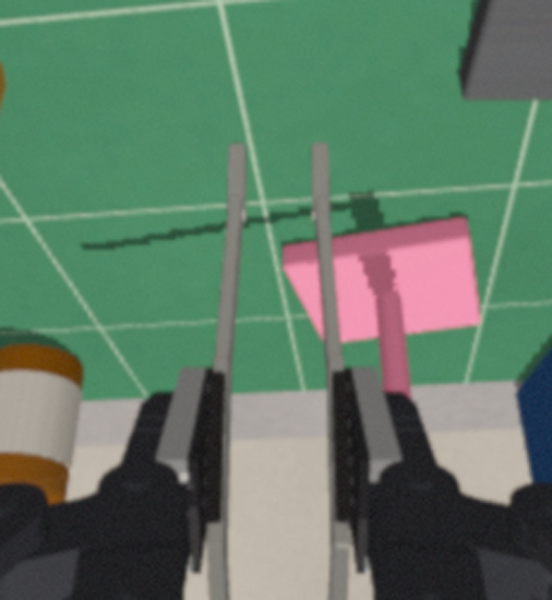

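View pics/a6s.png

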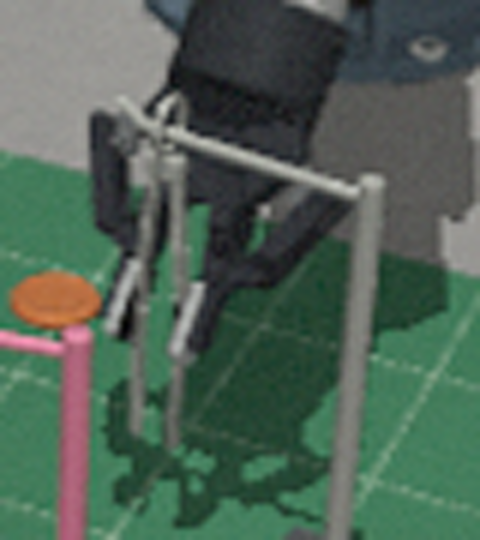

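Raised 12.6 mm with no slip: the tips stayed at the same wrist pixels. Now I draw them along the stand's -y.

Call:
step_arm:
  moves:
    - {"dp":[0,-0.6,0],"dr":[0,0,0],"gripper":2.6}
    - {"dp":[0,-0.8,0],"dr":[0,0,0],"gripper":2.6}
    - {"dp":[0,-0.8,0],"dr":[0,0,0],"gripper":2.6}
    - {"dp":[0,-0.9,0],"dr":[0,0,0],"gripper":2.6}
    - {"dp":[0,-1.0,0],"dr":[0,0,0],"gripper":2.6}
    - {"dp":[0,-1.0,0],"dr":[0,0,0],"gripper":2.6}
    - {"dp":[0,-1.0,0],"dr":[0,0,0],"gripper":2.6}
    - {"dp":[0,-0.6,0],"dr":[0,0,0],"gripper":2.6}

```text
t: 8.7
position: [0.6198, 0.0422, 0.0981]
eef_rot: [[-0.761, 0.111, 0.64], [0.088, 0.994, -0.069], [-0.643, 0.004, -0.766]]
wrist_force: [0.2, 0.4, 0.3]
finger_gap: 0.307
```

```bash
python3 look.py a7
```

```text
t 8.7 tcp [0.6198 0.0422 0.0981] grasp [0.6077 0.0435 0.1127] F [0.2 0.4 0.3] open mm 26.21
```

View pics/a7w.png

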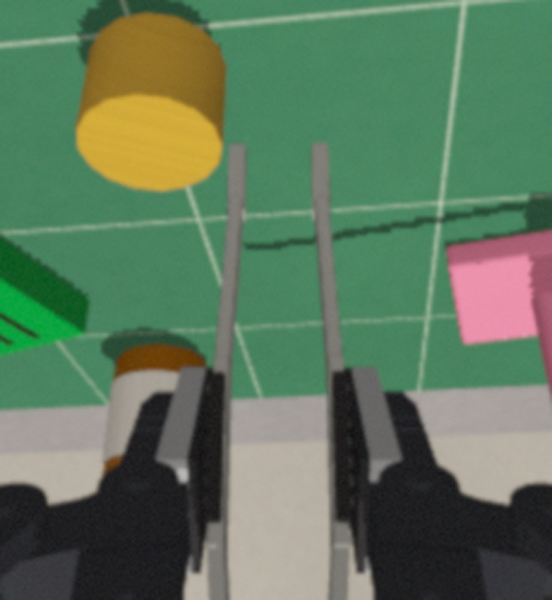

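View pics/a7s.png

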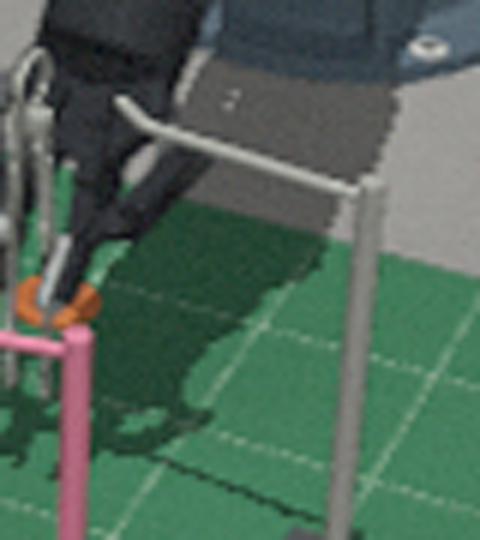

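```bash
python3 - <<'E'
from h import *
np.set_printoptions(precision=4,suppress=True)
s5=pickle.load(open("a5.pkl","rb"))[0]
tt=s5["eef_rot"].T@(np.array([.5908,.1163,.0522])-s5["position"]);print("tip in tool",tt)
s,w,S=pickle.load(open("a7.pkl","rb"))
X=s["position"]+s["eef_rot"]@tt;print("tip world",X,"wrist px",wproj(s,w,X),"obs 255.95,140.1"); 
tt2=tt.copy(); tt2[1]=0
print(wproj(s,w,s["position"]+s["eef_rot"]@tt2))
R=toolR(98.3,40);goal=np.array([.6194,-.167,.045])
rows(s,goal-R@tt2,R,12)
E
```

```text
tip in tool [ 0.05   -0.002   0.0019]
tip world [0.5828 0.0445 0.0645] wrist px [254.4048 139.2318] obs 255.95,140.1
[257.8544 139.2318]
dist mm [  36.3 -203.9  -19.5] rot deg [ -9.3   0.1 -11.4]
dp [-0.27, -1.66, 0.43] dr [-0.08, 0.0, -0.1]
dp [-0.25, -1.66, 0.42] dr [-0.07, 0.0, -0.09]
dp [-0.22, -1.68, 0.39] dr [-0.08, 0.0, -0.1]
dp [-0.19, -1.68, 0.36] dr [-0.08, 0.0, -0.09]
dp [-0.16, -1.69, 0.35] dr [-0.08, 0.0, -0.1]
dp [-0.14, -1.7, 0.32] dr [-0.07, 0.0, -0.09]
dp [-0.11, -1.7, 0.3] dr [-0.08, 0.0, -0.1]
dp [-0.07, -1.71, 0.27] dr [-0.08, 0.0, -0.09]
dp [-0.06, -1.71, 0.25] dr [-0.08, 0.0, -0.1]
dp [-0.02, -1.72, 0.23] dr [-0.07, 0.0, -0.09]
dp [0.01, -1.72, 0.21] dr [-0.08, 0.01, -0.1]
dp [0.04, -1.73, 0.18] dr [-0.08, -0.0, -0.09]
```

Call:
step_arm:
  moves:
    - {"dp":[-0.37,-1.65,0.3],"dr":[-0.08,0,-0.1],"gripper":2.6}
    - {"dp":[-0.35,-1.65,0.3],"dr":[-0.08,0,-0.09],"gripper":2.6}
    - {"dp":[-0.32,-1.7,0.27],"dr":[-0.08,0,-0.1],"gripper":2.6}
    - {"dp":[-0.29,-1.7,0.24],"dr":[-0.08,0,-0.09],"gripper":2.6}
    - {"dp":[-0.26,-1.7,0.22],"dr":[-0.08,0,-0.1],"gripper":2.6}
    - {"dp":[-0.24,-1.7,0.2],"dr":[-0.08,0,-0.09],"gripper":2.6}
    - {"dp":[-0.2,-1.7,0.18],"dr":[-0.08,0,-0.1],"gripper":2.6}
    - {"dp":[-0.17,-1.7,0.15],"dr":[-0.08,0,-0.09],"gripper":2.6}

```text
t: 9.8
position: [0.646, -0.0947, 0.0981]
eef_rot: [[-0.763, -0.071, 0.643], [-0.052, 0.997, 0.05], [-0.645, 0.005, -0.764]]
wrist_force: [-0.8, 0.4, -0.2]
finger_gap: 0.307
```

```bash
python3 - <<'E'
from h import *
from workcell import *
s=sense();grip_state(s)
R=toolR(98.3,40);goal=np.array([.6194,-.167,.045])
rows(s,goal-R@np.array([.05,-.001,.0019]),R,5)
E
```

```text
t 9.8 tcp [ 0.646  -0.0947  0.0981] grasp [ 0.6338 -0.0956  0.1126] F [-0.8  0.4 -0.2] open mm 26.24
dist mm [  9.9 -66.  -19.5] rot deg [-2.5  0.2 -3.4]
dp [0.17, -1.33, 0.36] dr [-0.05, 0.0, -0.07]
dp [0.18, -1.33, 0.35] dr [-0.05, 0.01, -0.07]
dp [0.2, -1.34, 0.34] dr [-0.05, -0.0, -0.06]
dp [0.22, -1.33, 0.32] dr [-0.05, 0.0, -0.07]
dp [0.23, -1.34, 0.31] dr [-0.05, 0.01, -0.07]
```

Call:
step_arm:
  moves:
    - {"dp":[0.17,-1.33,0.36],"dr":[-0.05,0,-0.07],"gripper":2.6}
    - {"dp":[0.18,-1.33,0.35],"dr":[-0.05,0.01,-0.07],"gripper":2.6}
    - {"dp":[0.2,-1.3,0.34],"dr":[-0.05,0,-0.06],"gripper":2.6}
    - {"dp":[0.22,-1.3,0.32],"dr":[-0.05,0,-0.07],"gripper":2.6}
    - {"dp":[0.2,-1.0,0.3],"dr":[-0.05,0.01,-0.07],"gripper":2.6}
    - {"dp":[0,0,0],"dr":[0,0,0],"gripper":2.5}
    - {"dp":[0,0,0],"dr":[0,0,0],"gripper":2.4}
    - {"dp":[0,0,0],"dr":[0,0,0],"gripper":2.4}

```text
t: 10.8
position: [0.657, -0.1584, 0.0784]
eef_rot: [[-0.758, -0.147, 0.635], [-0.113, 0.989, 0.094], [-0.642, -0.0, -0.766]]
wrist_force: [0.9, 0.2, -1.3]
finger_gap: 0.281
```

```bash
python3 - <<'E'
from h import *
from workcell import *
import cv2
s=sense();grip_state(s)
w=read_camera("wrist");S=read_camera("scene");T=read_camera("top")
pickle.dump((s,w,S,T),open("a9.pkl","wb"))
cv2.imwrite("pics/a9w.png",cv2.resize(w["image"][70:220,160:350],None,fx=4,fy=4,interpolation=cv2.INTER_CUBIC))
cv2.imwrite("pics/a9s.png",cv2.resize(S["image"][120:260,160:310],None,fx=4,fy=4,interpolation=cv2.INTER_CUBIC))
R=toolR(98.3,40);goal=np.array([.6194,-.167,.045])
rows(s,goal-R@np.array([.05,-.001,.0019]),R,1)
E
```

```text
t 10.8 tcp [ 0.657  -0.1584  0.0784] grasp [ 0.645  -0.1602  0.093 ] F [ 0.9  0.2 -1.3] open mm 24.02
dist mm [-1.1 -2.3  0.2] rot deg [ 0.1 -0.   0.1]
dp [0.1, -0.21, -0.1] dr [0.01, -0.0, 0.01]
```

View pics/a9w.png

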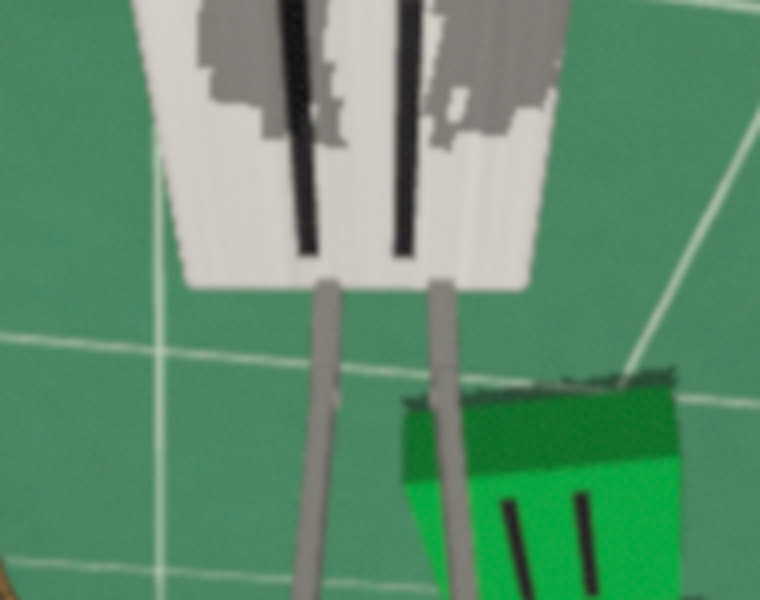

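View pics/a9s.png

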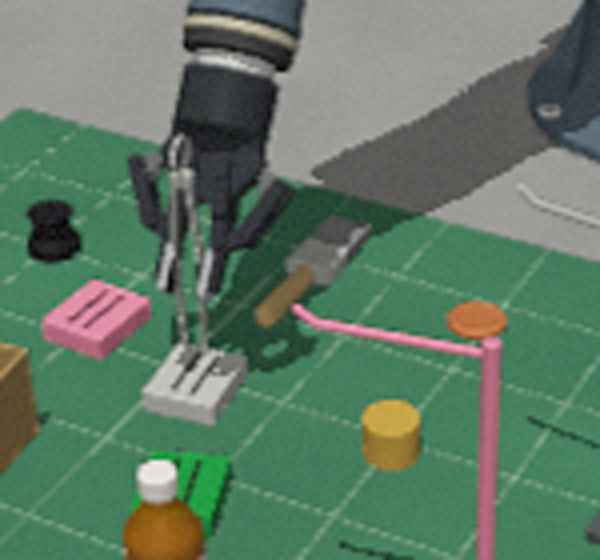

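```bash
python3 - <<'E'
from h import *
from scipy.optimize import least_squares
np.set_printoptions(precision=4,suppress=True)
s,w,S,T=pickle.load(open("a9.pkl","rb"))
F=lambda u,v:np.array([160+(u+.5)/4-.5,70+(v+.5)/4-.5])
obs=[((26,8),F(403,256)),((26,-8),F(308,256)),((35,30),F(528,288)),((35,-30),F(190,288))]
def g2w(x,l): c,sn=np.cos(x[2]),np.sin(x[2]);l=np.array(l)/1e3;return np.array([x[0]+c*l[0]-sn*l[1],x[1]+sn*l[0]+c*l[1],.02])
f=lambda x:np.ravel([wproj(s,w,g2w(x,l))-o for l,o in obs])
r=least_squares(f,[.6194,-.167,.145]);print("gauge",r.x,np.degrees(r.x[2]),r.fun)
# tips: solve tool y of mid and gap with depth from model, check v
tt=np.array([.05,0,.0019])
def ft(x): 
    a=[wproj(s,w,s["position"]+s["eef_rot"]@np.array([x[0],x[1]+k*x[2]/2,x[3]])) for k in(-1,1)]
    return np.r_[(a[0]-F(328,281)),(a[1]-F(442,281)),(x[3]-.0019)*1e4]
r2=least_squares(ft,[.05,0,.016,.0019],x_scale=.01);print("tip tool",r2.x,"gap",r2.x[2]-.004)
m=s["position"]+s["eef_rot"]@r2.x[[0,1,3]];print("tip mid world",m)
for G in(r.x,np.array([.6194,-.167,np.radians(8.3)])):
    c,sn=np.cos(G[2]),np.sin(G[2]);dd=m[:2]-G[:2];print("tips in gauge frame",c*dd[0]+sn*dd[1],-sn*dd[0]+c*dd[1])
E
```

```text
gauge [ 0.6174 -0.1703  0.1534] 8.789447916458165 [ 0.2001 -0.3649  0.3013 -0.2676  0.3045  0.2668 -0.825   0.6034]
tip tool [ 0.0499 -0.0009  0.0164  0.0019] gap 0.012389756210536854
tip mid world [ 0.6206 -0.1647  0.0449]
tips in gauge frame 0.0040317846109580845 0.004978385992316519
tips in gauge frame 0.0014889288653847166 0.0020717951799337515
```

Call:
step_arm:
  moves:
    - {"dp":[0.27,-0.12,0.2],"dr":[0,0,0],"gripper":2.4}
    - {"dp":[0.27,-0.12,0.2],"dr":[0,0,0],"gripper":2.4}
    - {"dp":[0.27,-0.12,0.2],"dr":[0,0,0],"gripper":2.4}
    - {"dp":[0.25,-0.1,0.2],"dr":[0,0,0],"gripper":2.4}
    - {"dp":[0,0,0],"dr":[0,0,0],"gripper":2.4}
    - {"dp":[0,0,0],"dr":[0,0,0],"gripper":2.4}
    - {"dp":[0,0,0],"dr":[0,0,0],"gripper":2.4}
    - {"dp":[0,0,0],"dr":[0,0,0],"gripper":2.4}

```text
t: 11.95
position: [0.6546, -0.1636, 0.0646]
eef_rot: [[-0.758, -0.147, 0.635], [-0.113, 0.989, 0.094], [-0.642, -0.0, -0.766]]
wrist_force: [0.6, 0.4, -0.1]
finger_gap: 0.283
```

```bash
cat > look2.py <<'E'
import sys
from h import *
from workcell import *
import cv2
n=sys.argv[1]
s=sense();grip_state(s)
w=read_camera("wrist");S=read_camera("scene");T=read_camera("top")
pickle.dump((s,w,S,T),open(n+".pkl","wb"))
cv2.imwrite(f"pics/{n}w.png",cv2.resize(w["image"][80:180,190:320],None,fx=6,fy=6,interpolation=cv2.INTER_CUBIC))
cv2.imwrite(f"pics/{n}s.png",cv2.resize(S["image"][180:240,180:240],None,fx=10,fy=10,interpolation=cv2.INTER_CUBIC))
print("tip est",s["position"]+s["eef_rot"]@np.array([.05,-.0009,.0019]))
E
python3 look2.py b1
```

```text
t 11.95 tcp [ 0.6546 -0.1636  0.0646] grasp [ 0.6425 -0.1654  0.0791] F [ 0.6  0.4 -0.1] open mm 24.16
tip est [ 0.617997   -0.16996857  0.03099921]
```

View pics/b1w.png

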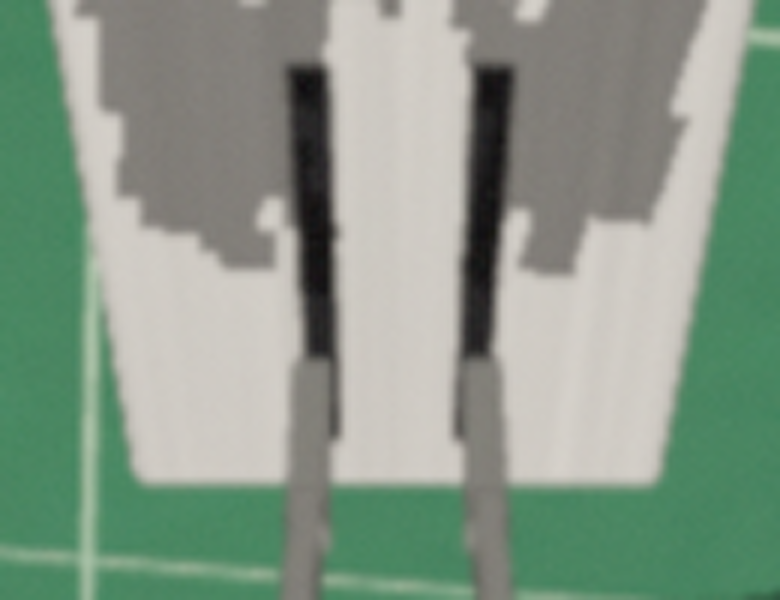

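View pics/b1s.png

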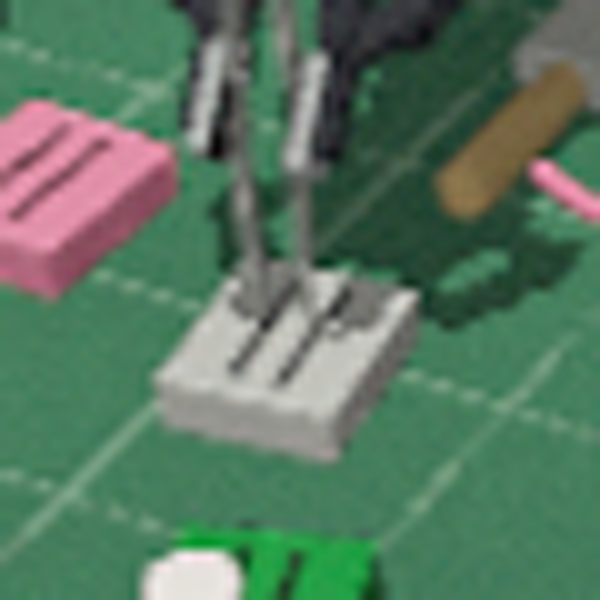

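Call:
step_arm:
  moves:
    - {"dp":[0.12,0,0.14],"dr":[0,0,0],"gripper":2.4}
    - {"dp":[0.12,0,0.14],"dr":[0,0,0],"gripper":2.4}
    - {"dp":[0.11,0.02,0.14],"dr":[0,0,0],"gripper":2.39}
    - {"dp":[0,0,0],"dr":[0,0,0],"gripper":2.39}
    - {"dp":[0,0,0],"dr":[0,0,0],"gripper":2.39}
    - {"dp":[0,0,0],"dr":[0,0,0],"gripper":2.39}
    - {"dp":[0,0,0],"dr":[0,0,0],"gripper":2.39}
    - {"dp":[0,0,0],"dr":[0,0,0],"gripper":2.39}

```text
t: 13.1
position: [0.6545, -0.1634, 0.0587]
eef_rot: [[-0.758, -0.147, 0.635], [-0.113, 0.989, 0.094], [-0.642, -0.0, -0.766]]
wrist_force: [0.1, -0.1, -1.1]
finger_gap: 0.284
```

```bash
python3 look2.py b2; python3 - <<'E'
import pickle,numpy as np,cv2
for n,vs in(("a9",(143,145,147)),("b2",(142,146,150,154,158))):
    w=pickle.load(open(n+".pkl","rb"))[1]["image"].astype(int)
    for v in vs: print(n,v,w[v,234:280].mean(1).astype(int).tolist())
E
```

```text
t 13.1 tcp [ 0.6545 -0.1634  0.0587] grasp [ 0.6424 -0.1652  0.0732] F [ 0.1 -0.1 -1.1] open mm 24.27
tip est [ 0.6179582  -0.16975241  0.02508444]
a9 143 [109, 110, 110, 111, 117, 123, 126, 126, 126, 127, 120, 106, 106, 108, 110, 111, 111, 109, 111, 110, 111, 111, 110, 108, 110, 111, 111, 111, 111, 113, 115, 113, 112, 118, 124, 127, 125, 125, 124, 122, 117, 117, 115, 115, 117, 116]
a9 145 [101, 102, 102, 106, 115, 123, 126, 127, 126, 125, 118, 104, 101, 100, 102, 101, 101, 101, 99, 101, 101, 99, 100, 99, 101, 101, 101, 101, 101, 101, 102, 102, 105, 117, 124, 126, 128, 125, 124, 121, 109, 101, 99, 100, 101, 99]
a9 147 [101, 100, 101, 105, 115, 125, 126, 126, 126, 123, 117, 106, 101, 102, 102, 101, 101, 101, 102, 102, 102, 101, 100, 101, 102, 101, 100, 100, 102, 101, 102, 101, 104, 117, 125, 127, 127, 125, 124, 121, 110, 103, 102, 101, 101, 99]
b2 142 [204, 203, 200, 189, 159, 135, 128, 126, 127, 126, 116, 131, 182, 200, 201, 199, 199, 200, 199, 199, 197, 199, 200, 201, 201, 202, 202, 201, 201, 201, 197, 172, 126, 114, 124, 126, 126, 127, 131, 156, 190, 201, 201, 202, 202, 203]
b2 146
[... 242 characters left out ...]
3, 203, 201, 190, 157, 131, 127, 126, 126, 126, 115, 114, 162, 193, 200, 199, 197, 199, 199, 199, 198, 198, 199, 201, 202, 202, 203, 202, 201, 199, 191, 149, 100, 110, 124, 128, 126, 127, 127, 148, 189, 200, 202, 203, 201, 202]
b2 154 [204, 204, 201, 189, 155, 132, 127, 125, 127, 124, 116, 113, 160, 192, 200, 199, 198, 199, 199, 199, 199, 198, 199, 201, 201, 202, 202, 203, 202, 200, 191, 145, 94, 111, 124, 128, 126, 126, 127, 137, 172, 194, 200, 202, 202, 202]
b2 158 [203, 203, 199, 179, 145, 131, 127, 126, 127, 124, 113, 99, 143, 187, 200, 198, 198, 200, 200, 199, 199, 199, 201, 202, 201, 203, 203, 202, 201, 200, 190, 137, 85, 106, 123, 126, 125, 125, 125, 137, 170, 192, 200, 202, 202, 201]
```

View pics/b2w.png

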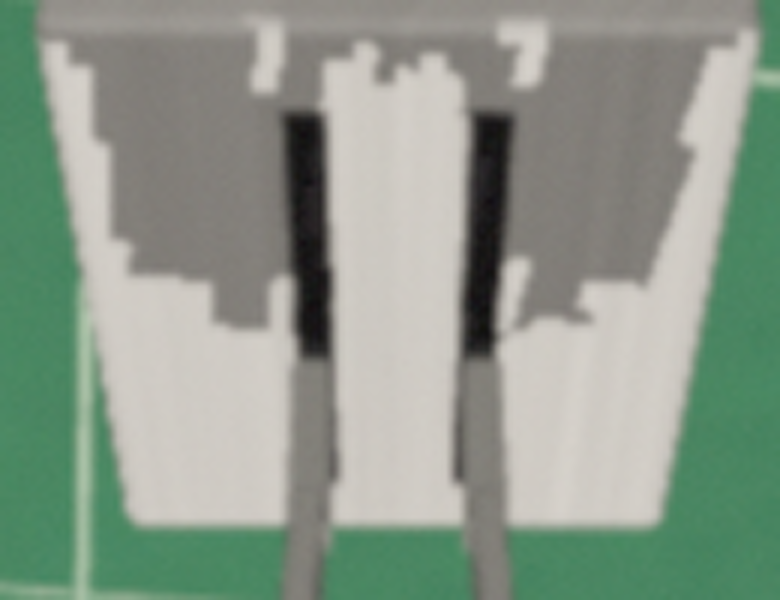

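View pics/b2s.png

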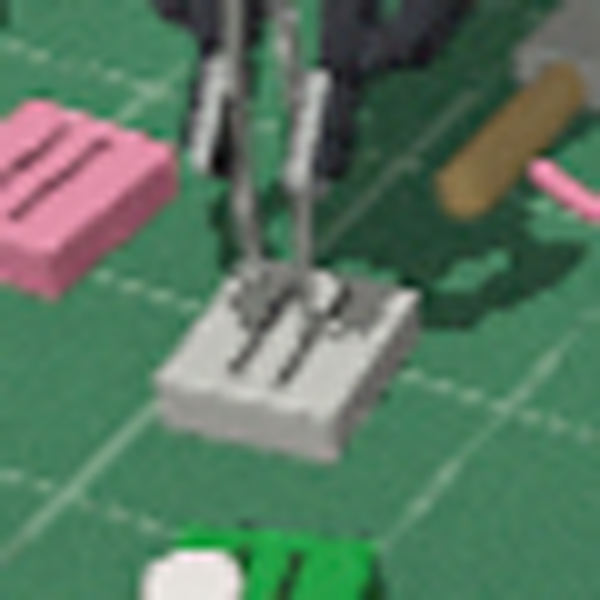

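Call:
step_arm:
  moves:
    - {"dp":[0,0,0],"dr":[0,0,0],"gripper":2.38}
    - {"dp":[0,0,0],"dr":[0,0,0],"gripper":2.37}
    - {"dp":[0,0,0],"dr":[0,0,0],"gripper":2.37}
    - {"dp":[0,0,0],"dr":[0,0,0],"gripper":2.37}
    - {"dp":[0,0,0],"dr":[0,0,0],"gripper":2.37}
    - {"dp":[0,0,0],"dr":[0,0,0],"gripper":2.37}
    - {"dp":[0,0,0],"dr":[0,0,0],"gripper":2.37}
    - {"dp":[0,0,0],"dr":[0,0,0],"gripper":2.37}

```text
t: 14.25
position: [0.6545, -0.1634, 0.0586]
eef_rot: [[-0.758, -0.147, 0.635], [-0.113, 0.989, 0.094], [-0.642, -0.0, -0.766]]
wrist_force: [0.5, 0.5, -1.2]
finger_gap: 0.278
```

```bash
python3 look2.py b3; python3 - <<'E'
from h import *
from scipy.optimize import least_squares
import cv2
np.set_printoptions(precision=4,suppress=True)
s,w,S,T=pickle.load(open("b3.pkl","rb"))
for v in(141,142): print(v,w["image"][v,234:280].mean(1).astype(int).tolist())
F=lambda u,v:np.array([190+(u+.5)/6-.5,80+(v+.5)/6-.5])
obs=[((-26,8),F(492,115)),((-26,-8),F(303,115)),((26,8),F(460,481)),((26,-8),F(334,481)),((35,30),F(662,525)),((35,-30),F(128,525)),((-35,-30),F(38,30)),((-35,30),F(758,30))]
def g2w(x,l): c,sn=np.cos(x[2]),np.sin(x[2]);l=np.array(l)/1e3;return np.array([x[0]+c*l[0]-sn*l[1],x[1]+sn*l[0]+c*l[1],x[3]])
f=lambda x:np.ravel([wproj(s,w,g2w(x,l))-o for l,o in obs])
r=least_squares(f,[.6184,-.17,.145,.02]);print("gauge",r.x,np.degrees(r.x[2]),r.fun)
m=s["position"]+s["eef_rot"]@np.array([.05,-.0009,.0019]);G=r.x
c,sn=np.cos(G[2]),np.sin(G[2]);dd=m[:2]-G[:2];print("tips in gauge frame",c*dd[0]+sn*dd[1],-sn*dd[0]+c*dd[1],"height",m[2]-G[3])
cv2.imwrite("pics/b3t.png",cv2.resize(T["image"][100:300,40:400],None,fx=2.2,fy=2.2))
E
```

```text
t 14.25 tcp [ 0.6545 -0.1634  0.0586] grasp [ 0.6424 -0.1652  0.0732] F [ 0.5  0.5 -1.2] open mm 23.7
tip est [ 0.6179319  -0.16973236  0.02506999]
141 [205, 202, 199, 192, 175, 143, 126, 125, 124, 123, 118, 134, 183, 198, 200, 199, 198, 199, 199, 199, 198, 198, 200, 201, 201, 202, 202, 202, 201, 200, 196, 174, 131, 118, 123, 124, 124, 123, 134, 166, 194, 203, 202, 202, 202, 202]
142 [204, 203, 199, 193, 175, 145, 128, 125, 125, 124, 122, 138, 184, 199, 201, 199, 198, 199, 199, 198, 198, 199, 200, 201, 201, 202, 202, 202, 200, 199, 196, 174, 131, 120, 126, 126, 125, 124, 131, 160, 193, 202, 202, 201, 203, 202]
gauge [ 0.6199 -0.1695  0.1446  0.0179] 8.282808909498854 [-0.4412 -0.0898  0.4384 -0.158   1.4744 -0.2733 -1.6974 -0.3218 -0.582
  0.4737  0.9616  0.301  -0.2454 -0.0763  0.1401  0.198 ]
tips in gauge frame -0.0019333804450481695 8.774173578970213e-05 height 0.007122765290290815
```

View pics/b3w.png

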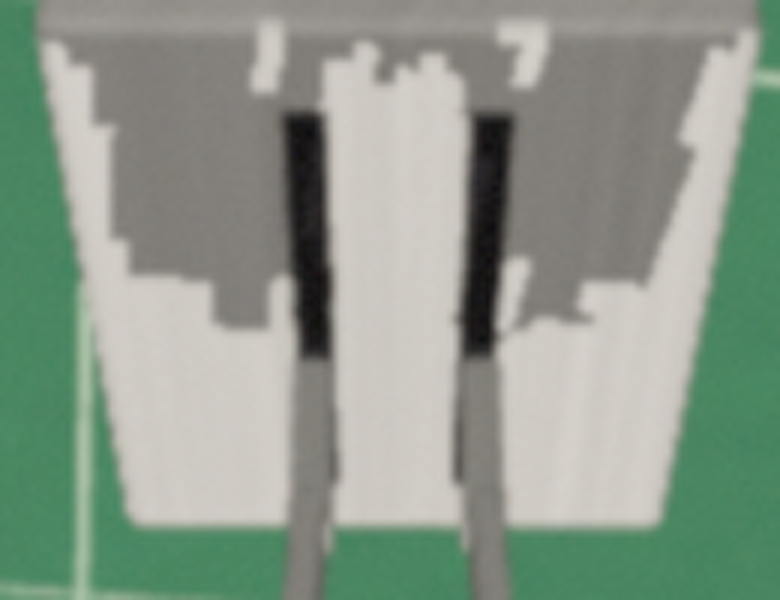

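View pics/b3t.png

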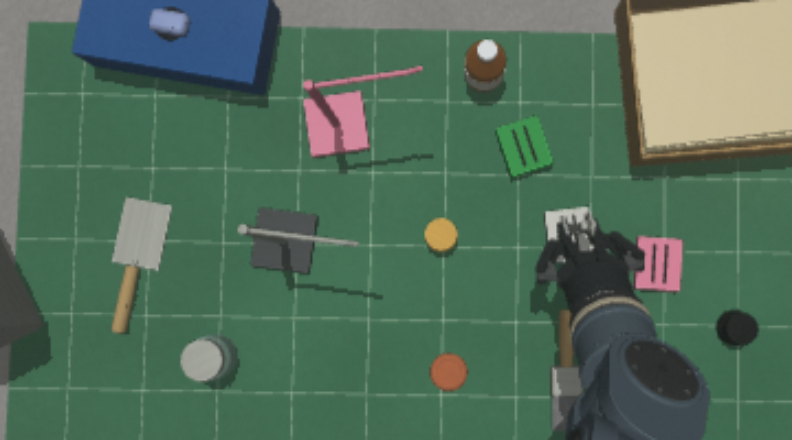

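Call:
step_arm:
  moves:
    - {"dp":[0,0,0],"dr":[0,0,0],"gripper":2.39}
    - {"dp":[0,0,0],"dr":[0,0,0],"gripper":2.39}
    - {"dp":[0,0,0],"dr":[0,0,0],"gripper":2.39}
    - {"dp":[0,0,0],"dr":[0,0,0],"gripper":2.39}
    - {"dp":[0,0,0],"dr":[0,0,0],"gripper":2.39}
    - {"dp":[0,0,0],"dr":[0,0,0],"gripper":2.39}
    - {"dp":[0,0,0],"dr":[0,0,0],"gripper":2.39}
    - {"dp":[0,0,0],"dr":[0,0,0],"gripper":2.39}

```text
t: 15.4
position: [0.6545, -0.1634, 0.0587]
eef_rot: [[-0.758, -0.147, 0.635], [-0.113, 0.989, 0.094], [-0.642, -0.0, -0.766]]
wrist_force: [-0.7, -0.1, -0.5]
finger_gap: 0.278
```

```bash
python3 look2.py b4; python3 - <<'E'
from h import *
from workcell import *
w0=[]
for i in range(4):
    w=read_camera("wrist")["image"]; 
    if i==0: w0=w
    print(round(sense()["finger_gap"]*85.4,2),w[142,234:280].mean(1).astype(int)[[3,4,5,38,39,40]].tolist())
E
```

```text
t 15.4 tcp [ 0.6545 -0.1634  0.0587] grasp [ 0.6424 -0.1652  0.0732] F [-0.7 -0.1 -0.5] open mm 23.77
tip est [ 0.61795321 -0.16973605  0.02507816]
23.84 [192, 167, 139, 132, 165, 193]
23.86 [191, 167, 141, 133, 162, 193]
23.82 [191, 168, 140, 134, 164, 193]
23.76 [192, 166, 140, 134, 163, 195]
```

View pics/b4w.png

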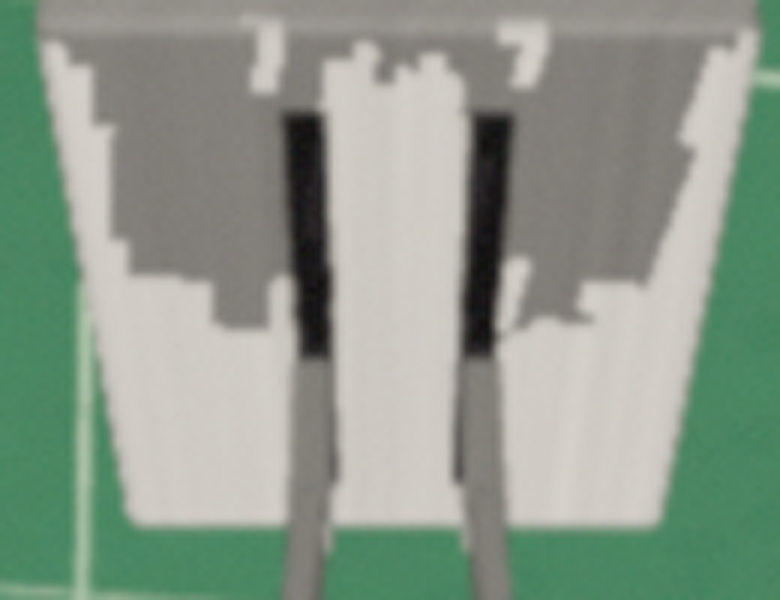

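Call:
step_arm:
  moves:
    - {"dp":[0,0,0],"dr":[0,0,0],"gripper":2.4}
    - {"dp":[0,0,0],"dr":[0,0,0],"gripper":2.4}
    - {"dp":[0,0,0],"dr":[0,0,0],"gripper":2.4}
    - {"dp":[0,0,0],"dr":[0,0,0],"gripper":2.4}
    - {"dp":[0,0,0],"dr":[0,0,0],"gripper":2.4}
    - {"dp":[0,0,0],"dr":[0,0,0],"gripper":2.4}
    - {"dp":[0,0,0],"dr":[0,0,0],"gripper":2.4}
    - {"dp":[0,0,0],"dr":[0,0,0],"gripper":2.4}

```text
t: 16.75
position: [0.6545, -0.1634, 0.0587]
eef_rot: [[-0.758, -0.147, 0.635], [-0.113, 0.989, 0.094], [-0.642, -0.0, -0.766]]
wrist_force: [-0.3, 0.1, -0.9]
finger_gap: 0.287
```

```bash
python3 - <<'E'
from h import *
from workcell import *
for i in range(3):
    w=read_camera("wrist")["image"]; s=sense();grip_state(s);print(w[142,234:280].mean(1).astype(int)[[3,4,5,38,39,40]].tolist())
print(close_job())
E
```

```text
t 16.8 tcp [ 0.6545 -0.1634  0.0587] grasp [ 0.6424 -0.1652  0.0732] F [ 0.4  0.9 -0.8] open mm 24.4
[190, 161, 134, 130, 154, 191]
t 16.85 tcp [ 0.6545 -0.1634  0.0587] grasp [ 0.6424 -0.1652  0.0732] F [ 0.7  0.1 -0.4] open mm 23.89
[190, 160, 135, 130, 157, 190]
t 16.9 tcp [ 0.6545 -0.1634  0.0586] grasp [ 0.6424 -0.1652  0.0732] F [-0.2  1.   0.1] open mm 24.2
[190, 160, 134, 130, 154, 191]
the job is handed in; nothing more can be done
None
```

I gripped the tweezers and lifted them 12.6 mm. I then drew them about 70 mm off the hook, carried them tips down to the aluminium block, and squeezed them to the 12 mm gap. I handed the job in at 16.9 s, with the arm still holding them there.

**Last checks:**
- **Gap:** the finger opening read 23.9–24.4 mm, noisy around the 24 mm target. That gives a tip gap of about 12–12.7 mm. Measured in the wrist image it is about 12.2 mm.
- **Position:** the tips were centred on the two lines to within about 1 mm, and about 2 mm off the middle along the lines.
- **Height:** the tips were about 5–7 mm above the block, with no contact force seen.
- **Other things on the mat:** those visible in the last top picture had not moved; the arm hid part of the brush and gauge.

**Disagreements:**
- **Fingers shorter than stated:** both cameras showed the finger ends about 38 mm behind the reported TCP. My first closing therefore missed the grips without moving the tweezers. I went by the pictures, advanced along the fingers and gripped properly.
- **Gauge position:** the top and wrist estimates differed by about 3 mm, and I followed the wrist view.

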